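# Pack a culture tube into its hinged transport case

### The job

Take the long capped tube from the slanted rack and lay it, without dropping it, in the saddles of the open transport case. Then swing the case's hinged lid over by its tab and press it fully home, so that the two halves meet edge to edge all round. Leave the short vial in the rack and the other things on the bench where they are.

Things in the scene. Friction and masses are not known exactly. Their poses are not given: they have to be found in the camera images.
- tube: the long tube, to be packed: a clear tube with a white screw cap, 28 mm in diameter all along (cap too), 120 mm long, 40 to 85 g. Origin: centre of its closed bottom; its z axis runs along the tube to the cap. It starts in one of the rack's two cradles, cap end up, leaning so that its axis rises 35 degrees from the horizontal.
- tube_mid (a point): middle of the long tube, on its axis, 60 mm from its bottom (its centre of mass)
- vial: the short vial, to be left alone: like the long tube (28 mm in diameter, white cap) but only 80 mm long, in the rack's other cradle. Origin: centre of its closed bottom; z to the cap.
- rack: grey slant rack, fixed: base 130 x 150 x 10 mm, two parallel V cradles at y = +45 and -45 mm, 75 mm long, 25 mm wide (narrower than a tube: fingers fit beside). Origin: centre of its underside. Cradles rise towards -x (to the robot) at 35 degrees from x = 49, z = 60 mm, where tubes rest on a stop. Tubes lift out square to the slope; either cradle may hold the long one
- case: transport case, lower half, fixed: grey open tray 96 mm (x) by 150 mm (y), rim 34 mm high, walls 3 mm. Two black V saddles at y = +42 and -42 mm carry the tube lying along y, either way round; between them is room for fingers down to 4 mm above the bench. Origin: centre of its underside; x points to the hinge side (away from the robot), the hinge runs along y
- nest (a point): where the middle of the packed tube belongs: over the case's centre, 30 mm above the bench (axes as the case's)
- lid (a joint): angle of the case's lid (the upper half, 96 x 150 mm, 26 mm deep, 90 g): 0 = shut, rim on rim; grows as it opens, to 2.8 rad. The hinge is stiff and holds the lid wherever it is left.
- lid_hinge (a point): middle of the hinge line, at rim height (34 mm up) on the case's +x side; turns with the lid. With the lid shut its axes are the case's, and the lid lies from the hinge towards -x
- lid_tab (a point): grip point on the lid's pull tab, a tongue 22 mm wide (along the hinge), 8 mm thick, standing 38 mm out from the middle of the lid's free edge; this point is 22 mm out from that edge, 118 mm from the hinge line towards the lid's -x and 7 mm above the lid's rim plane. Turns with the lid.
- lid_top (a point): point on the outside face of the lid, 20 mm in from the middle of its free edge (76 mm from the hinge, 26 mm above the rim plane); with the lid shut it is 60 mm above the bench and may be pressed from above
- dropper: small blue dropper bottle, 26 mm in diameter, 65 mm high, upright on the bench; leave alone. Origin: centre of its underside
- dishes: stack of three small culture dishes, 58 mm in diameter, 45 mm high; leave alone. Origin: centre of its underside
- dish_lid: lone white dish lid lying flat, 58 mm in diameter, 7 mm high; leave alone. Origin: centre of its underside
- pen: marker pen lying on the bench, 135 mm long, 10 mm thick, along its x; leave alone. Origin: middle of its underside
Things that resemble listed ones, but are neither listed nor needed, are in the scene too. Leave any orange or red look-alike of the tube alone.

How it is judged:
On the way, in this order (a step that is already met when the one before it is completed fails the run):
1. the long tube lies in the saddles of the lower half (x of tube_mid in the frame of nest between -0.006 and 0.006 m and y of tube_mid in the frame of nest between -0.014 and 0.014 m and z of tube_mid in the frame of nest between -0.006 and 0.006 m and angle between the z axis of tube and the y axis of case, either way round below 0.12 rad), for 0.2 s.
2. the lid is shut over it (value of joint lid below 0.03 rad), for 0.2 s.
At the end, for the whole second after the job is handed in: The long tube lies at rest in the saddles (middle within 6 mm of the nest point across and in height, 14 mm along; axis within 0.12 rad of the hinge direction), the lid is shut to 0.03 rad (3 mm at its free edge), and the short vial is within 20 mm of its start (all of step 1 and value of joint lid below 0.03 rad and linear speed of tube below 0.02 m/s and distance of vial from where it was at the start of the episode below 0.02 m); the robot touches nothing.
It fails at once if the short vial is moved by more than 20 mm (distance of vial from where it was at the start of the episode above 0.02 m).
It fails at once if another thing on the bench is moved by more than 30 mm (distance of any of dropper, dishes, dish_lid, pen from where it was at the start of the episode above 0.03 m).
It fails at once if the dropper bottle or the dish stack is tipped over (angle between any of dropper, dishes's own z axis and vertical above 0.5 rad).
It fails at once if the long tube is dropped (falls free, faster than 0.8 m/s) (linear speed of tube above 0.8 m/s and contact force between the fingers and tube below 0.05 N).
It also fails if it takes over 69 s, if anything falls off the work surface, if the arm or the gripper's body presses on something with over 40 N, if the wrist force passes 120 N, or if a joint passes its speed limit or range.

### The arm

A 7-joint arm with a two-finger parallel gripper is mounted at the origin on the work surface. World frame = base frame: x ahead of the robot, y to its left, z up, the work surface at z = 0. Lengths are in m, angles in rad, forces in N, time in s.
With the tool pointing down it reaches from about 0.35 to 0.9 m from the base axis. Payload 19.9 kg.
Tool frame: the origin (TCP) lies on the centre line of the jaws, within the pads' length; the fingertips stand 8 mm ahead of it and the grasp point (between the pads) lies 11 mm behind it; z points along the fingers, x is the direction in which the jaws open and shut, and the axes are right-handed (so a half turn about z gives the same grasp; the last joint's range is limited). The gripper opens to 94 mm and grips with 3 to 60 N. Pads are 16 mm wide; open, the fingers measure 119 mm over their backs; the gripper's body (75 mm by 177 mm) begins 78 mm behind the grasp point.
Start: joints at [-1.381, 0.417, -0.01, 1.614, 0.005, 1.111, -0.053], TCP at [0.143, 0.608, 0.183] pointing down, gripper open.
Joint ranges: [-2.81, 2.81], [-0.39, 2.02], [-1.27, 1.25], [0.06, 2.57], [-1.19, 4.33], [0.19, 2], [-2.82, 2.82]. Speed limits (rad/s): [1.89, 1.89, 2.39, 2.39, 3.01, 3.01, 3.01].

### API

Orientations are given as a rotation vector (axis times angle).
In Python, from cell import bot gives the robot as it stands.
- The arm moves only by the shell command python3 -m crank 'ROWS' [FORCE]. ROWS is a JSON object of lists of equal length, an entry for each row: "offset": the shift along the tool's x, y, z in m, a list of three; "rot": the turn, a rotation vector about the tool's x, y, z in rad, a list of three; "grip": the closure in counts, from 0 (fully open) to 255 (shut). In form: {"offset": [[dx, dy, dz], ...], "rot": [[rx, ry, rz], ...], "grip": [grip, ...]}. A call has 1 to 10 rows; each row is the pose to reach, as a shift and turn from the pose commanded when the call began, along the tool's axes at that moment; what a row does not reach only later rows make up. A row lasts 1/8 s, in which the tool goes at most 62.5 mm and 10.7 degrees, less where a joint would pass 70% of its speed; a pose out of reach is approached as far as the arm can. A call with a gripper value outside its range is refused whole. The fingers move at their own pace and stop on an object; FORCE is the grip in N (left out, the last holds). Time passes only in rows, so rows that repeat a pose let the fingers close. It gives the time, the measured TCP pose, the force and the opening at its end, in the units of the state.
- bot.sense(): the state, without advancing time (a new reading comes with each control period).
- bot.camera(name): name is "side" or "top"; returns a dict with "image" (384x512x3 uint8, blue, green, red), "depth" (384x512 float32, m along the optical axis (not along the pixel's ray), 0 where there is no reading), "vertical_fov" (degrees; the focal length in pixels is half the picture's height over the tangent of half this angle, whatever the lens; pixels are square), "cx", "cy" (the principal point, pixels), "pose" (4x4, takes a point from camera to world coordinates). Camera axes: x right, y down, z forward; pixel columns grow to the right and rows downward; lengths in m; the calibration is good to about 2 mm. A picture is of the moment at which its call begins.
- bot.sign_off(): hands the job in, once; it reports no verdict.
The state is a dict: "t": time; "q": joint angles; "dq": joint speeds; "joint_efforts": joint torques, N m; "tool_pos": TCP position; "orientation": TCP orientation; "contact_force": force on the tool from outside, world axes, zero at the start; "torque": the same for the moment, N m; "width": opening from 0.0 (shut) to 1.0 (fully open).
Only numpy, scipy, OpenCV 4.12 (cv2) and the standard library are available. Lean on these libraries where they do the work, as an engineer would, in place of code of your own. Each camera call takes 0.05 s, during which the arm holds its last target. There are 200 camera calls.

## Working session

There is one attempt and no reset: what is moved stays moved. The work goes in short steps, Python scripts to look and compute and a shell command to move; the robot and the scene stay as the last step left them, time stands still between calls to the robot, and variables do not carry over. Pictures are saved under pics/ and viewed, about 8 in all and at most 12, crops included, and the job is handed in when it is done.

```bash
ls; mkdir -p pics
python3 - <<'E'
from cell import bot
import cv2,numpy as np
print(bot.sense())
for n in("side","top"):
    c=bot.camera(n);cv2.imwrite(f"pics/{n}0.png",c["image"]);np.savez(f"{n}0.npz",**c)
    print(n,c["vertical_fov"],c["cx"],c["cy"],np.round(c["pose"],3).tolist(),(c["depth"]>0).mean())
a=[cv2.imread(f"pics/{n}0.png") for n in("side","top")]
E
```

```text
pics
{'t': 0.0, 'q': array([-1.38152295,  0.4179404 , -0.01028447,  1.61419831,  0.00470854,
        1.11071195, -0.05300949]), 'dq': array([-1.16640772e-03, -3.43522853e-06, -1.44842717e-03, -5.52661853e-04,
       -4.79307139e-04,  1.03664431e-05, -1.38045344e-03]), 'joint_efforts': array([-6.88273540e-04, -8.51248026e+01,  6.38298243e-01, -4.26010001e+01,
       -4.89057228e-02,  1.84119662e-02,  7.23625499e-05]), 'tool_pos': array([0.14288926, 0.60801361, 0.18243621]), 'orientation': array([ 2.46177492e+00,  1.95036881e+00, -1.40929587e-03]), 'contact_force': array([-0.38547611, -0.13329584,  0.77224799]), 'torque': array([ 0.01995874, -0.00962627, -0.00976529]), 'width': 0.9992551670656123}
side 56.16925809628875 255.0251126930986 192.7585108067997 [[0.999, -0.042, 0.027, 0.492], [-0.045, -0.527, 0.849, -0.729], [-0.022, -0.849, -0.528, 0.594], [0.0, 0.0, 0.0, 1.0]] 0.9959208170572916
top 46.48870787805748 252.61755633052582 182.48678557449688 [[-0.026, -0.998, 0.062, 0.42], [-1.0, 0.026, -0.008, 0.084], [0.006, -0.062, -0.998, 1.496], [0.0, 0.0, 0.0, 1.0]] 0.9960581461588541
```

View pics/top0.png

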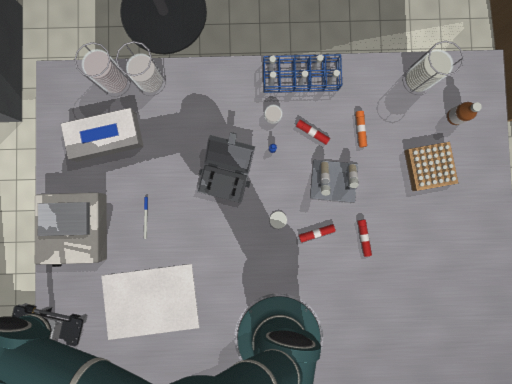

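View pics/side0.png

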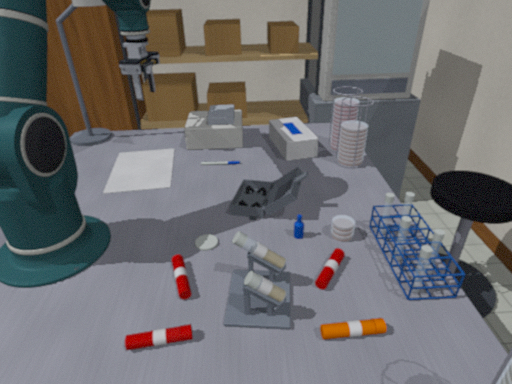

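Top view: case at about (225,170) with lid open upward (away from the robot), rack at (335,180) with the long tube at col 325 and the vial at col 353. Dishes (273,114), dropper (273,148) and dish lid (279,219) are close to the case. The side view agrees. Next, zoomed crops.

```bash
cat > h.py <<'E'
import numpy as np,cv2
def load(n): return dict(np.load(n))
def cloud(c):
    f=192/np.tan(np.radians(float(c["vertical_fov"])/2))
    v,u=np.mgrid[:384,:512]; d=c["depth"]
    p=np.stack([(u-c["cx"])/f*d,(v-c["cy"])/f*d,d],-1)
    return p@c["pose"][:3,:3].T+c["pose"][:3,3]
def ray(c,u,v,z):
    f=192/np.tan(np.radians(float(c["vertical_fov"])/2))
    r=c["pose"][:3,:3]@np.array([(u-c["cx"])/f,(v-c["cy"])/f,1]);o=c["pose"][:3,3]
    return o+r*(z-o[2])/r[2]
E
python3 - <<'E'
from h import *
t=load("top0.npz");s=load("side0.npz")
a=cv2.resize(t["image"][110:210,190:370],None,fx=4.4,fy=4.4,interpolation=cv2.INTER_CUBIC)[:, :792]
a=cv2.resize(t["image"][120:210,190:370],(640,320),interpolation=cv2.INTER_CUBIC)
b=cv2.resize(s["image"][160:330,215:315],(160*1,272))
b=cv2.resize(s["image"][160:230,220:310],(320,249),interpolation=cv2.INTER_CUBIC)
b2=cv2.resize(s["image"][230:326,220:310],(266,249),interpolation=cv2.INTER_CUBIC)
o=np.zeros((575,640,3),np.uint8);o[:320]=a;o[322:571,:320]=b;o[322:571,322:588]=b2
cv2.imwrite("pics/z.png",o)
P=cloud(t)
print("bench",np.median(P[230:260,330:360,2]),np.median(cloud(s)[300:320,100:160,2]))
print((P[126:206:3,196:262:3,2]*1000).astype(int))
print((P[156:204:2,308:366:2,2]*1000).astype(int))
for n,(u,v) in dict(rackc=(335,181),dish=(273,114),drop=(273,148),dl=(279,219),tube=(325,178),vial=(353,175)).items(): print(n,P[v,u].round(3))
E
```

```text
bench -0.00023356215401770797 0.001276210907403208
[[   3    3    0    0    3    3    0    1   -5    1    0    0    4   -6
     0    0    0   -1    1   -3    0   -3]
 [  -2    2    0    1    0    1   -4   -6   -1   -2    0    1    3   -3
     0    0    0   -3   -1    4    0   -4]
 [   3    1    1   -4   -1    0   -2    0    0    0   -1    1    1   -4
    -2   -1    4   -3   -3   -5    0    1]
 [   2    0    1    0    0   74   -4   -5   -1   -1    0  110  112  109
    -2    0    1    0    4    0    0    1]
 [   0   -3   -2    5   92   89   84   80   80   74   -1  109   99  108
    -4    0    3    2   -1   -3    0    0]
 [   1    4   -1   -2   89   66   65   91   92   91   81   95  100   76
    -3   -1   -2    1    2    1  -10   -2]
 [  -1    0   -1    2   66   53   58   55   65   62   70   95   97   93
    87   80   83   71    2   -1   -1    2]
 [  -3    3    0   -3   47   50   51   51   55   61   57   62   59   62
    61  100   94   92   91   83    0   -1]
 [   5    1   -4   -4   42   43   45   44   44   48   52   49   56   53
    58 1496   59   62   63   92   -1    8]
 [  -2   -3   
[... 4425 characters left out ...]
   6
   12  11  13  15  15   6   2  -5  -2   1  -1]
 [ -2   7   7   8  11  13   5   8  13   4  13   0   4  10   6   8  14  11
    6   6  12  11  12  13   2  -3   2  -1  -5]
 [  0   0   8   6   2  14  10  10  12   4   5  11   7  13  14  17   8   6
   13  17  12  12  12   9   0   3  -3  -1   5]
 [  2   1  -3  -2  -3  -2   1  -4   1   1  -2  -1  -1   7  10  12  11   8
   10  12  14  14   5  12   2  -1  -5  -2   6]
 [ -7  -7  -2   0  -4   0   0  -5   1   4   4   3  -3 -10   0   0  -3   7
    0   0   0   0   2  -1  -1   2  -1   0   0]]
rackc [ 0.511 -0.203  0.01 ]
dish [ 0.736 -0.001  0.039]
drop [0.619 0.004 0.066]
dl [ 0.39  -0.013  0.005]
tube [ 0.515 -0.152  0.116]
vial [ 0.523 -0.244  0.096]
```

View pics/z.png

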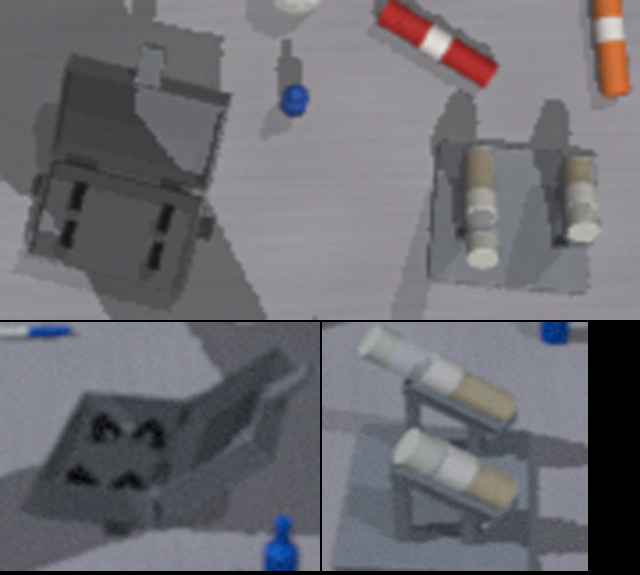

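```bash
cat > m.py <<'E'
from h import *
from scipy.optimize import least_squares
t=load("top0.npz");s=load("side0.npz");P=cloud(t);S=cloud(s)
def box(Q,lo,hi): 
    Q=Q.reshape(-1,3);return Q[((Q>lo)&(Q<hi)).all(1)]
def cyl(Q,y0,pitch,c0,L):
    f=lambda p:(lambda d:np.linalg.norm(np.cross(Q-[p[0],p[1],c0[2]+p[2]],d),axis=1)-.014)(np.array([-np.cos(p[4])*np.cos(p[3]),-np.cos(p[4])*np.sin(p[3]),np.sin(p[4])]))
    r=least_squares(f,[c0[0],c0[1],0,0,.61],loss="soft_l1",f_scale=.003)
    p=r.x;d=np.array([-np.cos(p[4])*np.cos(p[3]),-np.cos(p[4])*np.sin(p[3]),np.sin(p[4])])
    c=np.array([p[0],p[1],c0[2]+p[2]]);k=(Q-c)@d;lo,hi=np.percentile(k,[1,99])
    print("cyl yaw %.3f tilt %.1f"%(p[3],np.degrees(p[4])),"len",hi-lo,"bot",(c+d*lo).round(4),"mid",(c+d*(lo+hi)/2).round(4),"top",(c+d*hi).round(4),"rms",np.sqrt(np.mean(r.fun**2)).round(4))
for nm,b in dict(tube=([.4,-.185,.06],[.62,-.12,.17]),vial=([.44,-.275,.06],[.62,-.215,.16])).items():
    for k,A in dict(top=P,side=S).items():
        Q=box(A,*b); print(nm,k,len(Q),end=" "); cyl(Q,0,0,Q.mean(0),0)
    Q=np.r_[box(P,*b),box(S,*b)];print(nm,"both",end=" ");cyl(Q,0,0,Q.mean(0),0)
# black saddles
for k,c,A in(("top",t,P),("side",s,S)):
    g=c["image"].max(2); m=((g<40)&(np.abs(A[...,0]-.56)<.12)&(np.abs(A[...,1]-.15)<.13)).astype(np.uint8)
    n,l,st,ce=cv2.connectedComponentsWithStats(m)
    for i in range(1,n):
        if st[i,4]>5: print(k,ce[i].round(1),st[i,4],ray(c,*ce[i],.026).round(4))
E
python3 m.py
```

```text
tube top 317 cyl yaw -0.108 tilt 35.5 len 0.1173174177276006 bot [ 0.563  -0.1591  0.0614] mid [ 0.5155 -0.1539  0.0954] top [ 0.468  -0.1488  0.1295] rms 0.0028
tube side 951 cyl yaw -0.126 tilt 35.7 len 0.11902253443443833 bot [ 0.5638 -0.1614  0.0598] mid [ 0.5158 -0.1554  0.0946] top [ 0.4679 -0.1493  0.1293] rms 0.0045
tube both cyl yaw -0.121 tilt 35.6 len 0.11851603307509559 bot [ 0.5635 -0.1609  0.0604] mid [ 0.5157 -0.1551  0.0949] top [ 0.4679 -0.1492  0.1294] rms 0.0042
vial top 248 cyl yaw -0.150 tilt 33.9 len 0.08151714804774537 bot [ 0.5555 -0.2501  0.06  ] mid [ 0.522  -0.245   0.0828] top [ 0.4886 -0.24    0.1055] rms 0.0046
vial side 862 cyl yaw -0.081 tilt 32.0 len 0.0790112878030998 bot [ 0.5543 -0.2497  0.0619] mid [ 0.5209 -0.2469  0.0829] top [ 0.4875 -0.2442  0.1038] rms 0.0048
vial both cyl yaw -0.094 tilt 32.7 len 0.08073568176217033 bot [ 0.5555 -0.2499  0.0609] mid [ 0.5216 -0.2467  0.0827] top [ 0.4878 -0.2435  0.1044] rms 0.0048
top [211.4 174.8] 20 [0.5409 0.2073 0.026 ]
top [236.1 180.8] 17 [0.5193 0.1265 0.026 ]
top [208.8 185.3] 17 [0.5066 0.2166 0.026 ]
top [233.3 191.5] 17 [0.4842 0.1364 0.026 ]
side [248.6 189.3] 30 [0.5022 0.2051 0.026 ]
side [262.4 190.8] 30 [0.5436 0.1932 0.026 ]
side [242.1 203.1] 24 [0.4814 0.1307 0.026 ]
side [255.8 204.4] 20 [0.5201 0.1206 0.026 ]
```

```bash
cat >> h.py <<'E'
from scipy.spatial.transform import Rotation as Ro
def Rzx(z,x):
    z=np.array(z,float);z/=np.linalg.norm(z);x=np.array(x,float);x-=z*(x@z);x/=np.linalg.norm(x)
    return np.c_[x,np.cross(z,x),z]
def to(bot,p,R,grasp=True):
    "print offset/rot taking the TCP so that grasp point (or TCP) is at p"
    st=bot.sense();R0=Ro.from_rotvec(st["orientation"]).as_matrix()
    p=np.array(p)+(.011*R[:,2] if grasp else 0)
    o=R0.T@(p-st["tool_pos"]);r=Ro.from_matrix(R0.T@R).as_rotvec()
    print("off",o.round(4).tolist(),"rot",r.round(3).tolist(),"rows>=",np.ceil(max(np.linalg.norm(o)/.0625,np.degrees(np.linalg.norm(r))/10.7)))
TM=np.array([.5157,-.1551,.0949]); h=np.array([.9927,-.115,0]);h/=np.linalg.norm(h)
NT=np.sin(np.radians(35))*h+np.array([0,0,np.cos(np.radians(35))])
RT=Rzx(-NT,[h[1],-h[0],0])
C=np.array([.5128,.1717,0]);EX=np.array([np.cos(.266),-np.sin(.266),0]);EY=np.array([-EX[1],EX[0],0]);Z=np.array([0,0,1.])
RC=Rzx(-Z,EX)
def lidpt(a,along,up): # point on lid, along from hinge, up above rim plane
    return C+.048*EX+.034*Z+along*(-np.cos(a)*EX+np.sin(a)*Z)+up*(np.sin(a)*EX+np.cos(a)*Z)
E
python3 - <<'E'
from h import *
from cell import bot
for n in("top0.npz","side0.npz"):
    Q=cloud(load(n)).reshape(-1,3)-C; c=np.c_[Q@EX,Q@EY,Q[:,2]]
    k=c[(abs(c[:,1])<.009)&(c[:,0]>.06)&(c[:,0]<.2)&(c[:,2]>.03)&(c[:,2]<.2)]
    print(n,"lid slice x,z",(k[np.argsort(k[:,0])][::max(1,len(k)//28)][:,[0,2]]*1000).astype(int).tolist())
    m=c[(abs(c[:,0])<.1)&(abs(c[:,1])<.1)&(c[:,2]>.022)&(c[:,2]<.045)&(c[:,0]<.03)]
    print("rim extents x,y",np.percentile(m,[1,99],axis=0)[:,:2].round(3).tolist())
    b=c[(c[:,2]>.03)&(abs(c[:,1])<.1)&(c[:,0]>.06)&(c[:,0]<.2)];print("lid y ext",np.percentile(b[:,1],[1,99]).round(3))
print("tab",[(a,lidpt(a,.118,.007).round(3)) for a in(2.2,2.35,2.5)])
p=bot.sense()["tool_pos"];print(p)
to(bot,[.30,.35,.33],Rzx([0,0,-1],EX*0+[.3,-.95,0]));to(bot,TM+.12*NT,RT);to(bot,TM,RT)
E
```

```text
top0.npz lid slice x,z [[76, 30], [82, 35], [85, 32], [88, 36], [91, 41], [94, 41], [97, 52], [100, 55], [103, 51], [105, 46], [108, 48], [110, 54], [113, 59], [116, 58], [119, 63], [120, 90], [121, 90], [122, 64], [124, 95], [127, 98], [130, 102], [133, 101], [136, 103], [137, 101], [140, 103], [142, 109], [145, 113], [147, 111], [150, 111], [152, 111], [154, 115], [158, 109]]
rim extents x,y [[-0.047, -0.074], [0.028, 0.076]]
lid y ext [-0.074  0.074]
side0.npz lid slice x,z [[78, 30], [79, 30], [83, 36], [84, 35], [87, 39], [89, 39], [92, 41], [94, 43], [97, 47], [99, 46], [101, 49], [104, 52], [105, 51], [107, 54], [110, 57], [112, 59], [121, 96], [123, 96], [124, 94], [126, 96], [128, 97], [130, 84], [131, 100], [132, 100], [133, 82], [134, 81], [135, 80], [135, 77], [137, 104], [137, 76], [138, 99], [139, 107], [141, 108], [144, 110], [145, 112], [148, 113], [150, 115], [152, 118], [153, 117], [155, 115], [156, 114]]
rim extents x,y [[-0.048, -0.077], [0.03, 0.076]]
lid y ext [-0.078  0.075]
tab [(2.2, array([0.632, 0.139, 0.125])), (2.35, array([0.644, 0.136, 0.113])), (2.5, array([0.654, 0.133, 0.099]))]
[0.14291869 0.60807852 0.18248764]
off [-0.2155, 0.212, -0.1363] rot [0.001, 0.0, 2.605] rows>= 14.0
off [-0.6505, 0.5996, -0.0009] rot [-0.051, -0.911, 2.89] rows>= 17.0
off [-0.6583, 0.5312, 0.0974] rot [-0.051, -0.911, 2.89] rows>= 17.0
```

Case fits: rim extents come out at ±47 and ±75 mm, and the lid is at about 2.45 rad. The tube fit is 119 mm long at a 35.6° tilt. Setting out.

```bash
python3 -m crank '{"offset":[[0,0,-0.06],[0,0,-0.12],[-0.07,0.07,-0.14],[-0.14,0.14,-0.14],[-0.215,0.212,-0.14],[-0.215,0.212,-0.14],[-0.215,0.212,-0.14],[-0.215,0.212,-0.14],[-0.215,0.212,-0.14]],"rot":[[0,0,0.15],[0,0,0.3],[0,0,0.48],[0,0,0.66],[0,0,0.84],[0,0,1.02],[0,0,1.2],[0,0,1.3],[0,0,1.3]],"grip":[80,110,110,110,110,110,110,110,110]}' 15
python3 - <<'E'
from h import *
from cell import bot
to(bot,TM+.12*NT,RT)
E
```

```text
t: 1.23
tool_pos: [0.3001, 0.3504, 0.3231]
orientation: [-3.141, -0.063, 0.0]
contact_force: [-0.2, 0.9, -0.2]
width: 0.568
off [0.2569, 0.5235, 0.1388] rot [-0.449, -0.525, 1.666] rows>= 10.0
```

```bash
python3 -m crank '{"offset":[[0.02,0.05,0],[0.05,0.11,0.01],[0.08,0.17,0.02],[0.11,0.23,0.03],[0.14,0.29,0.05],[0.17,0.35,0.07],[0.2,0.41,0.09],[0.23,0.47,0.11],[0.257,0.5235,0.1388],[0.257,0.5235,0.1388]],"rot":[[-0.045,-0.052,0.167],[-0.09,-0.105,0.333],[-0.135,-0.158,0.5],[-0.18,-0.21,0.666],[-0.225,-0.262,0.833],[-0.27,-0.315,1.0],[-0.315,-0.367,1.166],[-0.36,-0.42,1.333],[-0.404,-0.472,1.5],[-0.449,-0.525,1.666]],"grip":[110,110,110,110,110,110,110,110,110,110]}'
python3 - <<'E'
from h import *
from cell import bot
to(bot,TM+.12*NT,RT);to(bot,TM,RT);print(bot.sense()["q"].round(2))
E
```

```text
t: 2.48
tool_pos: [0.5786, -0.1631, 0.1821]
orientation: [1.771, -1.99, -0.631]
contact_force: [0.4, 1.0, 1.7]
width: 0.572
off [-0.0007, 0.002, -0.0012] rot [0.003, 0.001, -0.0] rows>= 1.0
off [-0.0006, 0.0016, 0.1188] rot [0.003, 0.001, -0.0] rows>= 2.0
[-0.19  0.94  0.81  1.14 -0.39  1.87 -1.13]
```

```bash
python3 -m crank '{"offset":[[0,0.001,0.04],[0,0.0015,0.08],[0,0.0015,0.1],[0,0.0015,0.112],[0,0.0015,0.119],[0,0.0015,0.119]],"rot":[[0,0,0],[0,0,0],[0,0,0],[0,0,0],[0,0,0],[0,0,0]],"grip":[110,110,110,110,110,110]}'
python3 - <<'E'
from h import *
from cell import bot
to(bot,TM,RT)
a=[bot.camera(n)["image"] for n in("side","top")]
np.save("a.npy",a[1])
o=np.hstack([cv2.resize(a[0][200:330,200:330],(400,400),interpolation=2),cv2.resize(a[1][130:230,285:385],(400,400),interpolation=2)])
cv2.imwrite("pics/g1.png",o)
E
```

```text
t: 3.22
tool_pos: [0.5091, -0.1541, 0.0877]
orientation: [1.775, -1.99, -0.627]
contact_force: [0.6, -0.4, -0.3]
width: 0.565
off [0.0003, -0.0013, 0.0013] rot [-0.001, -0.0, 0.001] rows>= 1.0
```

View pics/g1.png

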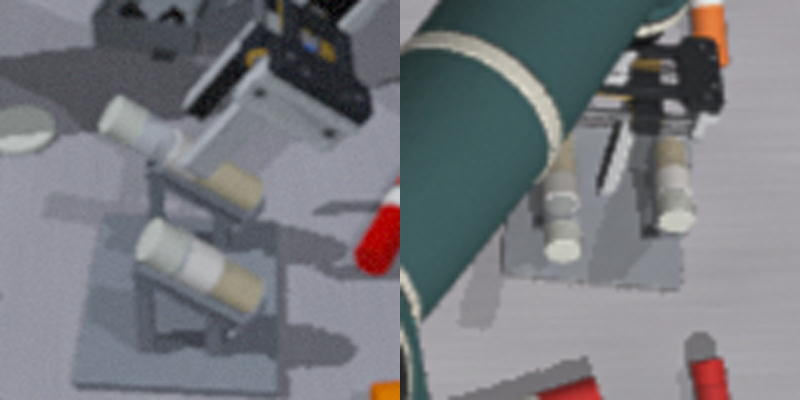

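The fingers straddle the long tube at its middle (side crop about 190,160), and the vial is clear. Close and lift square to the slope.

```bash
python3 -m crank '{"offset":[[0,0,0],[0,0,0],[0,0,0],[0,0,0],[0,0,0],[0,0,-0.01],[0,0,-0.03],[0,0,-0.06],[0,0,-0.1],[0,0,-0.13]],"rot":[[0,0,0],[0,0,0],[0,0,0],[0,0,0],[0,0,0],[0,0,0],[0,0,0],[0,0,0],[0,0,0],[0,0,0]],"grip":[170,220,255,255,255,255,255,255,255,255]}' 25
python3 - <<'E'
from h import *
from cell import bot
NE=C+[0,0,.030]
to(bot,NE+[0,0,.17],RC);to(bot,NE,RC)
E
```

```text
t: 4.58
tool_pos: [0.5838, -0.1629, 0.1957]
orientation: [1.774, -1.991, -0.626]
contact_force: [-0.0, 0.6, 0.3]
width: 0.007
off [-0.3243, 0.0854, 0.0678] rot [0.503, 0.432, -1.372] rows>= 9.0
off [-0.3243, -0.0119, 0.2072] rot [0.503, 0.432, -1.372] rows>= 9.0
```

Width 0.007: the fingers closed on nothing. Look.

```bash
python3 - <<'E'
from h import *
from cell import bot
a=[bot.camera(n) for n in("side","top")]
for n,c in zip(("side1","top1"),a): np.savez(n+".npz",**c)
o=np.hstack([cv2.resize(a[0]["image"][180:330,200:330],(400,460),interpolation=2),cv2.resize(a[1]["image"][130:230,285:372],(400,460),interpolation=2)])
cv2.imwrite("pics/g2.png",o)
E
sed -i 's/side0.npz/side1.npz/;s/top0.npz/top1.npz/' m.py; python3 m.py | head -6
```

```text
tube top 255 cyl yaw -0.109 tilt 35.4 len 0.11189363659572002 bot [ 0.558  -0.1583  0.0651] mid [ 0.5127 -0.1533  0.0976] top [ 0.4673 -0.1484  0.13  ] rms 0.0029
tube side 954 cyl yaw -0.126 tilt 35.7 len 0.11842375557930984 bot [ 0.5631 -0.1614  0.0602] mid [ 0.5154 -0.1553  0.0947] top [ 0.4677 -0.1493  0.1293] rms 0.0045
tube both cyl yaw -0.127 tilt 35.8 len 0.11825658052942295 bot [ 0.5628 -0.1612  0.0605] mid [ 0.5152 -0.1551  0.0951] top [ 0.4677 -0.149   0.1297] rms 0.0042
vial top 246 cyl yaw -0.134 tilt 34.0 len 0.08117400141396397 bot [ 0.5553 -0.2497  0.0596] mid [ 0.522  -0.2452  0.0823] top [ 0.4886 -0.2407  0.1049] rms 0.0044
vial side 859 cyl yaw -0.078 tilt 31.8 len 0.07997758158707474 bot [ 0.5551 -0.2496  0.0616] mid [ 0.5212 -0.2469  0.0827] top [ 0.4874 -0.2443  0.1038] rms 0.0049
vial both cyl yaw -0.090 tilt 32.6 len 0.08062858509718007 bot [ 0.5554 -0.2497  0.0609] mid [ 0.5216 -0.2467  0.0826] top [ 0.4878 -0.2436  0.1043] rms 0.0049
```

View pics/g2.png

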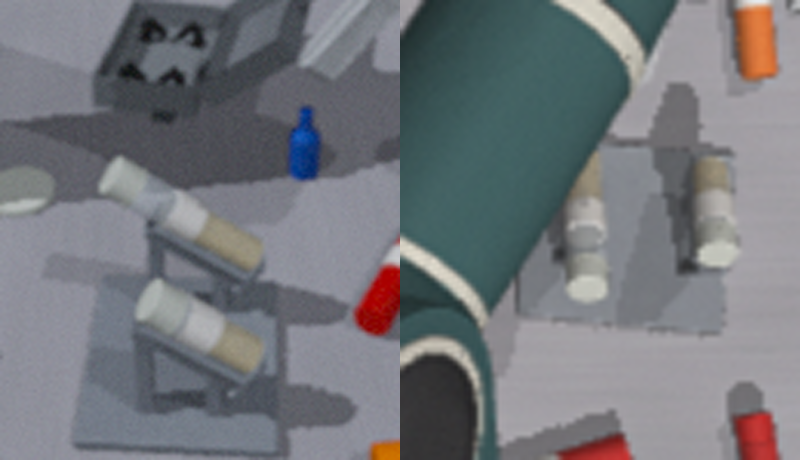

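The tube is undisturbed; most likely the lift began before the fingers had finished closing. Repeat, and check the width before lifting.

```bash
python3 -m crank '{"offset":[[0,0,0],[0,0,0],[0,0,0],[0,0,0],[0,0,0],[0,0,0]],"rot":[[0,0,0],[0,0,0],[0,0,0],[0,0,0],[0,0,0],[0,0,0]],"grip":[110,110,110,110,110,110]}' 25
python3 - <<'E'
from h import *
from cell import bot
to(bot,TM,RT)
E
```

```text
t: 5.42
tool_pos: [0.5829, -0.1627, 0.1942]
orientation: [1.774, -1.991, -0.627]
contact_force: [0.4, -0.3, -0.7]
width: 0.56
off [0.0001, -0.0014, 0.1311] rot [-0.001, -0.0, 0.0] rows>= 3.0
```

```bash
python3 -m crank '{"offset":[[0,0,0.04],[0,0,0.08],[0,0,0.11],[0,0,0.124],[0,-0.001,0.132],[0,-0.001,0.132]],"rot":[[0,0,0],[0,0,0],[0,0,0],[0,0,0],[0,0,0],[0,0,0]],"grip":[110,110,110,110,110,110]}' 25
python3 -m crank '{"offset":[[0,0,0],[0,0,0],[0,0,0],[0,0,0]],"rot":[[0,0,0],[0,0,0],[0,0,0],[0,0,0]],"grip":[255,255,255,255]}' 25
python3 -m crank '{"offset":[[0,0,0],[0,0,0],[0,0,0],[0,0,0]],"rot":[[0,0,0],[0,0,0],[0,0,0],[0,0,0]],"grip":[255,255,255,255]}' 25
python3 - <<'E'
from h import *
from cell import bot
to(bot,TM,RT)
E
```

```text
t: 6.18
tool_pos: [0.509, -0.1543, 0.0856]
orientation: [1.774, -1.991, -0.627]
contact_force: [-0.1, 0.4, 0.4]
width: 0.568
t: 6.68
tool_pos: [0.5087, -0.1543, 0.0856]
orientation: [1.774, -1.991, -0.627]
contact_force: [3.5, -3.5, 7.3]
width: 0.181
t: 7.18
tool_pos: [0.5114, -0.155, 0.0879]
orientation: [1.778, -1.993, -0.62]
contact_force: [17.7, -2.6, 29.1]
width: 0.009
off [-0.0004, 0.0005, 0.0028] rot [-0.007, -0.002, 0.001] rows>= 1.0
```

The fingers get wedged up off the tube (about 34 N along the slope normal), so the tips are not deep enough. Open, back off a little, and measure the fingers themselves in the tool frame.

```bash
python3 -m crank '{"offset":[[0,0,-0.02],[0,0,-0.05],[0,0,-0.08],[0,0,-0.08],[0,0,-0.08],[0,0,-0.08]],"rot":[[0,0,0],[0,0,0],[0,0,0],[0,0,0],[0,0,0],[0,0,0]],"grip":[255,255,110,110,110,110]}' 25
python3 - <<'E'
from h import *
from cell import bot
c=bot.camera("side");np.savez("side2.npz",**c);st=bot.sense()
R=Ro.from_rotvec(st["orientation"]).as_matrix()
Q=(cloud(c).reshape(-1,3)-st["tool_pos"])@R
im=c["image"].reshape(-1,3)
k=(abs(Q[:,1])<.02)&(abs(Q[:,0])<.075)&(Q[:,2]>-.08)&(Q[:,2]<.14)
q=Q[k]
for lo in np.arange(-.08,.14,.008):
    m=q[(q[:,2]>lo)&(q[:,2]<=lo+.008)]
    if len(m): print(round(lo*1000),len(m),(np.percentile(m[:,0],[3,50,97])*1000).astype(int),(np.percentile(m[:,1],[3,50,97])*1000).astype(int))
cv2.imwrite("pics/g3.png",cv2.resize(c["image"][180:290,190:330],(700,550),interpolation=2))
E
```

```text
t: 7.92
tool_pos: [0.5536, -0.1592, 0.1504]
orientation: [1.773, -1.99, -0.629]
contact_force: [-0.0, -0.1, 0.1]
width: 0.392
-80 85 [-26  26  31] [-7  3 10]
-72 79 [-27  20  31] [-7  3 10]
-64 82 [-25  24  31] [-7  4 10]
-56 80 [-24  24  31] [-6  3 10]
-48 82 [-27  24  31] [-7  3 10]
-40 69 [-28  22  31] [-6  3 10]
-32 55 [-25 -18  28] [-6  4 10]
-24 2 [-19   0  18] [-3 -1  0]
48 106 [-5  4 11] [-17   0  18]
56 82 [ 8 12 14] [-18   0  18]
64 44 [11 13 14] [-18   0  17]
72 54 [10 12 15] [-18  -1  13]
80 26 [-4  7 11] [-18   0  13]
88 43 [-2  7  9] [-17   1  13]
96 19 [0 7 8] [-8  0  6]
104 18 [3 6 8] [-13  -7  -2]
112 14 [5 7 8] [-17 -13  -6]
120 4 [5 6 7] [-13 -12 -10]
```

View pics/g3.png

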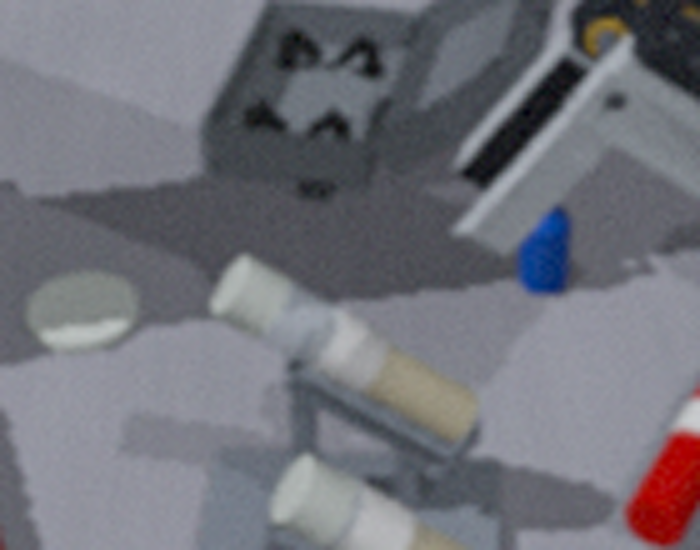

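The camera shows the fingertips about 26 mm behind the reported TCP, where the description puts them 8 mm ahead. The reported TCP is therefore about 34 mm too far along tool z. Working with the grasp point measured at TCP − 44 mm.

```bash
sed -i 's/\.011\*R/.044*R/' h.py
python3 - <<'E'
from h import *
from cell import bot
to(bot,TM,RT)
E
```

```text
off [0.0003, -0.0007, 0.1114] rot [0.001, 0.0, 0.0] rows>= 2.0
```

```bash
python3 -m crank '{"offset":[[0,0,0],[0,0,0],[0,0,0.03],[0,0,0.06],[0,0,0.08],[0,0,0.09],[0,0,0.1],[0,0,0.111],[0,0,0.111]],"rot":[[0,0,0],[0,0,0],[0,0,0],[0,0,0],[0,0,0],[0,0,0],[0,0,0],[0,0,0],[0,0,0]],"grip":[110,110,110,110,110,110,110,110,110]}' 25
python3 -m crank '{"offset":[[0,0,0],[0,0,0],[0,0,0],[0,0,0],[0,0,0],[0,0,0],[0,0,0]],"rot":[[0,0,0],[0,0,0],[0,0,0],[0,0,0],[0,0,0],[0,0,0],[0,0,0]],"grip":[255,255,255,255,255,255,255]}' 25
```

```text
t: 9.1
tool_pos: [0.4905, -0.152, 0.0597]
orientation: [1.773, -1.99, -0.628]
contact_force: [-0.2, 1.2, -0.2]
width: 0.568
t: 9.98
tool_pos: [0.4911, -0.1523, 0.0602]
orientation: [1.774, -1.991, -0.626]
contact_force: [2.9, -3.9, 3.3]
width: 0.312
```

Width 0.312 × 94 ≈ 29 mm, which is the tube's diameter, so it is gripped. Lift.

```bash
python3 -m crank '{"offset":[[0,0,-0.005],[0,0,-0.02],[0,0,-0.04],[0,0,-0.07],[0,0,-0.1],[0,0,-0.13],[0,0,-0.15],[0,0,-0.15]],"rot":[[0,0,0],[0,0,0],[0,0,0],[0,0,0],[0,0,0],[0,0,0],[0,0,0],[0,0,0]],"grip":[255,255,255,255,255,255,255,255]}' 25
python3 - <<'E'
from h import *
from cell import bot
NE=C+[0,0,.030]
to(bot,NE+[0,0,.15],RC);to(bot,NE,RC)
E
```

```text
t: 10.98
tool_pos: [0.5767, -0.1621, 0.1832]
orientation: [1.775, -1.991, -0.627]
contact_force: [0.5, 1.1, -1.4]
width: 0.289
off [-0.3242, 0.0564, 0.097] rot [0.502, 0.432, -1.372] rows>= 9.0
off [-0.3242, -0.0295, 0.22] rot [0.502, 0.432, -1.372] rows>= 9.0
```

```bash
python3 -m crank '{"offset":[[-0.03,0.005,0.0],[-0.065,0.01,0.01],[-0.1,0.015,0.02],[-0.135,0.022,0.03],[-0.17,0.028,0.045],[-0.205,0.035,0.06],[-0.24,0.042,0.07],[-0.275,0.049,0.08],[-0.305,0.054,0.09],[-0.324,0.056,0.097]],"rot":[[0.05,0.043,-0.137],[0.1,0.086,-0.274],[0.15,0.13,-0.411],[0.2,0.173,-0.548],[0.25,0.216,-0.686],[0.3,0.259,-0.823],[0.351,0.302,-0.96],[0.4,0.345,-1.097],[0.45,0.388,-1.235],[0.502,0.432,-1.372]],"grip":[255,255,255,255,255,255,255,255,255,255]}' 25
python3 - <<'E'
from h import *
from cell import bot
c=bot.camera("side");np.savez("side3.npz",**c);st=bot.sense();d=bot.camera("top");np.savez("top3.npz",**d)
print(st["q"].round(2))
R=Ro.from_rotvec(st["orientation"]).as_matrix()
NE=C+[0,0,.030]
to(bot,NE+[0,0,.15],RC);to(bot,NE,RC)
o=np.hstack([cv2.resize(c["image"][100:240,190:330],(400,400),interpolation=2),cv2.resize(d["image"][110:230,170:290],(400,400),interpolation=2)])
cv2.imwrite("pics/g4.png",o)
E
```

```text
t: 12.22
tool_pos: [0.5107, 0.1733, 0.1344]
orientation: [-3.115, 0.406, 0.001]
contact_force: [0.2, 0.1, -1.3]
width: 0.288
[-0.81  0.35  0.52  1.89 -0.21  0.95 -0.45]
off [0.0031, 0.0006, -0.0016] rot [-0.0, 0.002, 0.006] rows>= 1.0
off [0.0035, 0.0007, 0.1484] rot [-0.0, 0.002, 0.006] rows>= 3.0
```

View pics/g4.png

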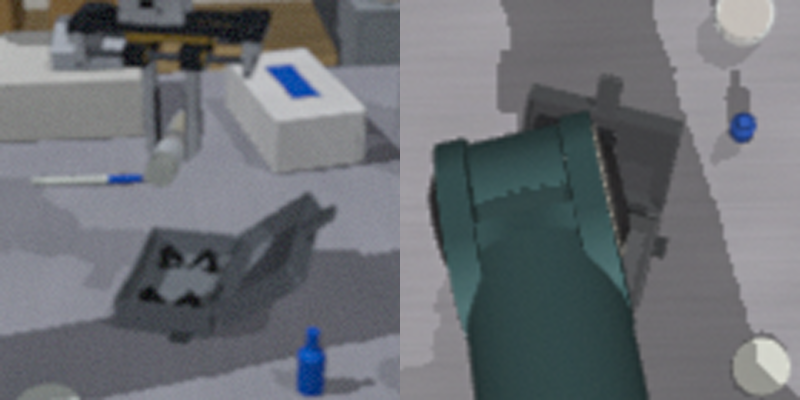

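The tube is held cap towards the camera, above the case. Measure it in the case frame.

```bash
cat > tube.py <<'E'
from h import *
from scipy.optimize import least_squares
import sys
z0,z1=float(sys.argv[2]),float(sys.argv[3])
c=load(sys.argv[1]);Q=cloud(c).reshape(-1,3)-C;q=np.c_[Q@EX,Q@EY,Q[:,2]]
im=c["image"].reshape(-1,3).astype(int)
k=(abs(q[:,0])<.013)&(abs(q[:,1])<.09)&(q[:,2]>z0)&(q[:,2]<z1)
a=q[k]; print(len(a))
f=lambda p:np.hypot(a[:,0]-p[0]-p[1]*a[:,1],a[:,2]-p[2]-p[3]*a[:,1])-.014
r=least_squares(f,[0,0,(z0+z1)/2,0],loss="soft_l1",f_scale=.003)
print("x0,dx/dy,z0,dz/dy",r.x.round(4),"y ext",np.percentile(a[:,1],[1,99]).round(4),"rms",np.sqrt(np.mean(r.fun**2)).round(4))
E
python3 tube.py side3.npz .16 .20
python3 - <<'E'
from h import *
c=load("side3.npz");Q=cloud(c).reshape(-1,3)-C;q=np.c_[Q@EX,Q@EY,Q[:,2]]
k=(abs(q[:,0])<.05)&(abs(q[:,1])<.12)&(q[:,2]>.1)&(q[:,2]<.26);a=q[k]
for z in np.arange(.12,.26,.01):
    m=a[(a[:,2]>z)&(a[:,2]<=z+.01)]
    if len(m): print(z.round(2),len(m),(np.percentile(m[:,0],[2,50,98])*1000).astype(int),(np.percentile(m[:,1],[2,50,98])*1000).astype(int))
E
```

```text
215
x0,dx/dy,z0,dz/dy [-0.0015  0.0117  0.1676  0.0159] y ext [-0.0575  0.0546] rms 0.0039
0.15 13 [-9  0 13] [-55 -53 -18]
0.16 59 [-24   4  23] [-58 -52  -5]
0.17 135 [-26   4  23] [-57 -13  42]
0.18 114 [-25  -1  24] [-54  -7  50]
0.19 40 [-25  -1  24] [-11  -6   8]
0.2 41 [-25 -15  24] [-9 -6  7]
0.21 38 [-27  13  24] [-10  -7   6]
0.22 48 [-27 -15  24] [-10  -7   8]
0.23 39 [-26 -16  24] [-9 -6 10]
0.24 44 [-26 -16  24] [-9 -6 12]
0.25 19 [-32 -17  34] [-30 -12  17]
```

```bash
python3 tube.py side3.npz .145 .20; python3 -m crank '{"offset":[[0.0025,0,0.03],[0.0025,0,0.06],[0.0025,0,0.085],[0.0025,0,0.1],[0.0025,0,0.1]],"rot":[[0,0,0],[0,0,0],[0,0,0.006],[0,0,0.006],[0,0,0.006]],"grip":[255,255,255,255,255]}' 25
python3 - <<'E'
from h import *
from cell import bot
c=bot.camera("side");np.savez("side4.npz",**c)
to(bot,C+[0,0,.030],RC)
E
python3 tube.py side4.npz .05 .1
```

```text
227
x0,dx/dy,z0,dz/dy [-0.0017  0.0126  0.1677  0.0032] y ext [-0.0575  0.0541] rms 0.0038
t: 12.95
tool_pos: [0.5143, 0.1702, 0.0348]
orientation: [3.11, -0.428, -0.004]
contact_force: [0.5, -0.7, -0.9]
width: 0.289
off [-0.0023, -0.0007, 0.0496] rot [0.001, 0.001, -0.007] rows>= 1.0
204
x0,dx/dy,z0,dz/dy [ 0.001   0.0059  0.0682 -0.0033] y ext [-0.0597  0.0522] rms 0.0045
```

```bash
python3 -m crank '{"offset":[[-0.001,0,0.012],[-0.001,0,0.022],[-0.001,0,0.03],[-0.001,0,0.034],[-0.001,0,0.034]],"rot":[[0,0,0],[0,0,0],[0,0,0],[0,0,0],[0,0,0]],"grip":[255,255,255,255,255]}' 25
python3 -m crank '{"offset":[[0,0,0.002],[0,0,0.003],[0,0,0.003]],"rot":[[0,0,0],[0,0,0],[0,0,0]],"grip":[255,255,255]}' 25
python3 - <<'E'
from h import *
from cell import bot
c=bot.camera("side");np.savez("side5.npz",**c)
E
python3 tube.py side5.npz .02 .05
```

```text
t: 13.62
tool_pos: [0.514, 0.1709, 0.0014]
orientation: [3.112, -0.427, -0.002]
contact_force: [0.3, -0.6, -0.5]
width: 0.291
t: 14.0
tool_pos: [0.5141, 0.1712, -0.0009]
orientation: [-3.112, 0.426, 0.001]
contact_force: [-3.6, -0.7, 9.3]
width: 0.292
233
x0,dx/dy,z0,dz/dy [ 0.0006  0.0216  0.0325 -0.0301] y ext [-0.0764  0.0554] rms 0.0041
```

Contact at 9 N with the tube at nest height. Release with a partial opening and rise.

```bash
python3 -m crank '{"offset":[[0,0,0],[0,0,0],[0,0,0],[0,0,0],[0,0,-0.01],[0,0,-0.03],[0,0,-0.07],[0,0,-0.12],[0,0,-0.17],[0,0,-0.19]],"rot":[[0,0,0],[0,0,0],[0,0,0],[0,0,0],[0,0,0],[0,0,0],[0,0,0],[0,0,0],[0,0,0],[0,0,0]],"grip":[150,135,135,135,135,135,135,135,135,135]}' 25
python3 - <<'E'
from h import *
from cell import bot
c=bot.camera("side");np.savez("side6.npz",**c)
cv2.imwrite("pics/g5.png",cv2.resize(c["image"][120:250,200:330],(520,520),interpolation=2))
E
python3 tube.py side6.npz .02 .05
```

```text
t: 15.3
tool_pos: [0.5151, 0.1712, 0.1921]
orientation: [-3.11, 0.427, -0.003]
contact_force: [-0.1, 0.3, -0.4]
width: 0.475
284
x0,dx/dy,z0,dz/dy [-0.      0.0051  0.031  -0.007 ] y ext [-0.0767  0.0642] rms 0.0037
```

View pics/g5.png

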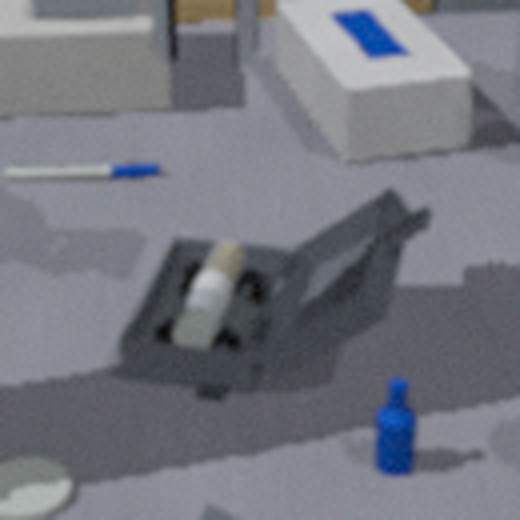

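The tube is seated (x 0, z 31 mm, level). Next, grip the lid tab by its sides with the jaws along the hinge, so it can pivot in the pads. Go above it.

```bash
cat >> h.py <<'E'
RL=Rzx(-Z,EY)
E
python3 - <<'E'
from h import *
from cell import bot
c=load("side6.npz");Q=cloud(c).reshape(-1,3)-C;q=np.c_[Q@EX,Q@EY,Q[:,2]]
a=q[(abs(q[:,1])<.009)&(q[:,0]>.12)&(q[:,0]<.17)&(q[:,2]>.088)&(q[:,2]<.14)]
print(len(a),(np.percentile(a,[2,50,98],axis=0)*1000).astype(int).tolist())
b=q[(q[:,0]>.12)&(q[:,0]<.17)&(q[:,2]>.104)&(q[:,2]<.14)];print("tab y",np.percentile(b[:,1],[3,50,97]).round(3),len(b))
g=lidpt(2.45,.122,.007)+[0,0,.006];print(g)
to(bot,g+[0,0,.075],RL);to(bot,g,RL)
E
```

```text
35 [[120, -8, 94], [136, 0, 103], [156, 8, 116]]
tab y [-0.014  1.159  1.213] 105
[0.65408255 0.13320665 0.11241567]
off [0.1435, -0.0003, 0.0503] rot [-0.0, -0.005, -1.577] rows>= 9.0
off [0.1433, -0.0, 0.1253] rot [-0.0, -0.005, -1.577] rows>= 9.0
```

```bash
python3 -m crank '{"offset":[[0.02,0,0],[0.04,0,0],[0.06,0,0.005],[0.08,0,0.01],[0.1,0,0.015],[0.12,0,0.02],[0.143,0,0.03],[0.143,0,0.04],[0.143,0,0.05],[0.143,0,0.05]],"rot":[[0,0,-0.17],[0,0,-0.34],[0,0,-0.51],[0,0,-0.68],[0,0,-0.85],[0,0,-1.02],[0,0,-1.19],[0,0,-1.36],[0,0,-1.53],[0,-0.005,-1.577]],"grip":[120,120,120,120,120,120,120,120,120,120]}' 20
python3 - <<'E'
from h import *
from cell import bot
g=lidpt(2.45,.122,.007)+[0,0,.006]
to(bot,g+[0,0,.075],RL);to(bot,g,RL);st=bot.sense();print(st["q"].round(2))
c=bot.camera("side");np.savez("side7.npz",**c)
R=Ro.from_rotvec(st["orientation"]).as_matrix()
Q=(cloud(c).reshape(-1,3)-st["tool_pos"])@R
for lo in np.arange(-.056,.0,.005):
    m=Q[(Q[:,2]>lo)&(Q[:,2]<=lo+.005)&(abs(Q[:,0])<.06)&(abs(Q[:,1])<.04)]
    if len(m): print(round(lo*1000),len(m),(np.percentile(m[:,0],[3,50,97])*1000).astype(int),(np.percentile(m[:,1],[3,50,97])*1000).astype(int))
cv2.imwrite("pics/g6.png",cv2.resize(c["image"][120:240,230:350],(480,480),interpolation=2))
E
```

```text
t: 16.6
tool_pos: [0.6513, 0.1321, 0.1376]
orientation: [-2.492, -1.91, 0.011]
contact_force: [0.8, -0.4, 0.0]
width: 0.526
off [0.0017, 0.0024, -0.0058] rot [-0.005, 0.005, 0.003] rows>= 1.0
off [0.0021, 0.0028, 0.0692] rot [-0.005, 0.005, 0.003] rows>= 2.0
[-0.4   0.54  0.22  1.55 -0.13  1.07  1.16]
-56 18 [-38 -35  31] [-7  3  9]
-51 15 [-38 -35  31] [-7  3  9]
-46 14 [-36 -36  26] [-8  1  9]
-41 16 [-37 -35  -1] [-8  0  9]
-36 14 [-37 -35  27] [-7  3  9]
-31 12 [-33 -29  29] [-7  6  9]
-26 5 [-27 -27  20] [-8 -3  5]
```

View pics/g6.png

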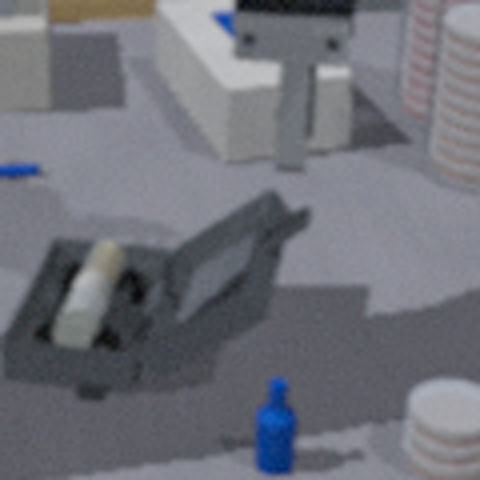

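```bash
python3 -m crank '{"offset":[[0.002,0.002,0.025],[0.002,0.002,0.045],[0.002,0.002,0.058],[0.002,0.002,0.069],[0.002,0.002,0.069]],"rot":[[0,0,0],[0,0,0],[0,0,0],[0,0,0],[0,0,0]],"grip":[120,120,120,120,120]}' 20
python3 -m crank '{"offset":[[0,0,0],[0,0,0],[0,0,0],[0,0,0],[0,0,0],[0,0,0]],"rot":[[0,0,0],[0,0,0],[0,0,0],[0,0,0],[0,0,0],[0,0,0]],"grip":[255,255,255,255,255,255]}' 20
python3 - <<'E'
from h import *
from cell import bot
st=bot.sense();R0=Ro.from_rotvec(st["orientation"]).as_matrix()
g0=lidpt(2.45,.118,.007)
for a in np.arange(2.45,-.06,-.15):
    print(round(a,2),(R0.T@(lidpt(a,.118,.007)-g0)).round(4).tolist())
E
```

```text
t: 17.27
tool_pos: [0.6537, 0.1337, 0.0688]
orientation: [-2.496, -1.906, 0.01]
contact_force: [-0.3, -0.5, 0.1]
width: 0.526
t: 18.02
tool_pos: [0.6539, 0.1316, 0.0695]
orientation: [2.498, 1.905, -0.011]
contact_force: [-3.1, -8.4, 1.4]
width: 0.234
2.45 [0.0, 0.0, 0.0]
2.3 [-0.0001, -0.0116, -0.0134]
2.15 [-0.0002, -0.025, -0.025]
2.0 [-0.0003, -0.04, -0.0344]
1.85 [-0.0003, -0.0563, -0.0414]
1.7 [-0.0004, -0.0734, -0.046]
1.55 [-0.0004, -0.091, -0.0479]
1.4 [-0.0005, -0.1087, -0.0472]
1.25 [-0.0005, -0.1261, -0.0438]
1.1 [-0.0005, -0.1428, -0.0379]
0.95 [-0.0005, -0.1584, -0.0296]
0.8 [-0.0004, -0.1726, -0.019]
0.65 [-0.0004, -0.1851, -0.0064]
0.5 [-0.0003, -0.1955, 0.0079]
0.35 [-0.0002, -0.2037, 0.0236]
0.2 [-0.0001, -0.2095, 0.0404]
0.05 [-0.0, -0.2126, 0.0578]
```

22 mm: the tab is gripped. Swing along the arc, first half.

```bash
python3 -m crank '{"offset":[[0,-0.0055,-0.007],[0,-0.0116,-0.0134],[0,-0.018,-0.0195],[0,-0.025,-0.025],[0,-0.0325,-0.03],[0,-0.04,-0.0344],[0,-0.0563,-0.0414],[0,-0.0734,-0.046],[0,-0.091,-0.0479],[0,-0.091,-0.0479]],"rot":[[0,0,0],[0,0,0],[0,0,0],[0,0,0],[0,0,0],[0,0,0],[0,0,0],[0,0,0],[0,0,0],[0,0,0]],"grip":[255,255,255,255,255,255,255,255,255,255]}' 20
python3 - <<'E'
from h import *
from cell import bot
c=bot.camera("side");np.savez("side8.npz",**c)
cv2.imwrite("pics/g7.png",cv2.resize(c["image"][120:240,210:330],(480,480),interpolation=2))
st=bot.sense();R0=Ro.from_rotvec(st["orientation"]).as_matrix()
g0=lidpt(1.55,.118,.007)
for a in np.arange(1.4,-.06,-.15):
    print(round(a,2),(R0.T@(lidpt(a,.118,.007)-g0)).round(4).tolist())
E
```

```text
t: 19.27
tool_pos: [0.5659, 0.1565, 0.1185]
orientation: [2.497, 1.906, -0.009]
contact_force: [-2.5, -9.2, 7.0]
width: 0.236
1.4 [-0.0, -0.0177, 0.0007]
1.25 [-0.0, -0.0351, 0.0041]
1.1 [-0.0, -0.0518, 0.01]
0.95 [0.0, -0.0674, 0.0183]
0.8 [0.0, -0.0816, 0.0289]
0.65 [0.0001, -0.0941, 0.0415]
0.5 [0.0001, -0.1045, 0.0558]
0.35 [0.0002, -0.1127, 0.0715]
0.2 [0.0003, -0.1185, 0.0882]
0.05 [0.0004, -0.1217, 0.1057]
```

View pics/g7.png

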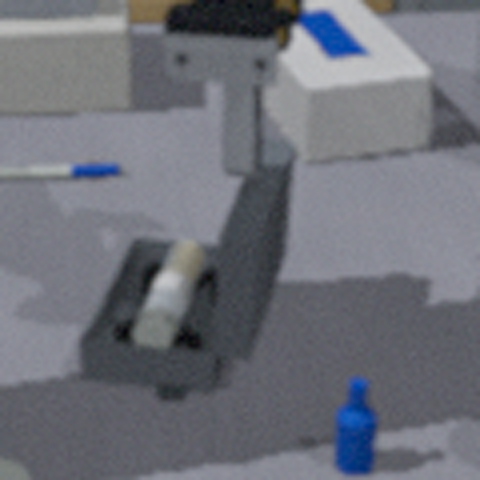

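The lid is about vertical, with the tab still in the jaws and the tube in place. Second half.

```bash
python3 -m crank '{"offset":[[0,-0.0177,0.0007],[0,-0.0351,0.0041],[0,-0.0518,0.01],[0,-0.0674,0.0183],[0,-0.0816,0.0289],[0,-0.0941,0.0415],[0,-0.1045,0.0558],[0,-0.1127,0.0715],[0,-0.1127,0.0715]],"rot":[[0,0,0],[0,0,0],[0,0,0],[0,0,0],[0,0,0],[0,0,0],[0,0,0],[0,0,0],[0,0,0]],"grip":[255,255,255,255,255,255,255,255,255]}' 20
python3 -m crank '{"offset":[[0,-0.003,0.008],[0,-0.006,0.017],[0,-0.008,0.026],[0,-0.009,0.034],[0,-0.009,0.034]],"rot":[[0,0,0],[0,0,0],[0,0,0],[0,0,0],[0,0,0]],"grip":[255,255,255,255,255]}' 20
python3 - <<'E'
from h import *
from cell import bot
c=bot.camera("side");np.savez("side9.npz",**c)
Q=cloud(c).reshape(-1,3)-C;q=np.c_[Q@EX,Q@EY,Q[:,2]]
a=q[(abs(q[:,1])<.06)&(abs(q[:,0])<.045)&(q[:,2]>.04)&(q[:,2]<.09)]
p=np.linalg.lstsq(np.c_[a[:,:2],np.ones(len(a))],a[:,2],rcond=None)[0];print(len(a),"top face: slope x,y, z0",p.round(4))
cv2.imwrite("pics/g8.png",cv2.resize(c["image"][120:240,210:330],(480,480),interpolation=2))
E
```

```text
t: 20.45
tool_pos: [0.4554, 0.1874, 0.0459]
orientation: [-2.494, -1.907, 0.013]
contact_force: [-9.9, -1.2, 4.9]
width: 0.229
t: 21.08
tool_pos: [0.4467, 0.1898, 0.0121]
orientation: [-2.494, -1.906, 0.013]
contact_force: [-9.7, 2.2, 2.0]
width: 0.23
664 top face: slope x,y, z0 [-0.2392  0.002   0.0739]
```

View pics/g8.png

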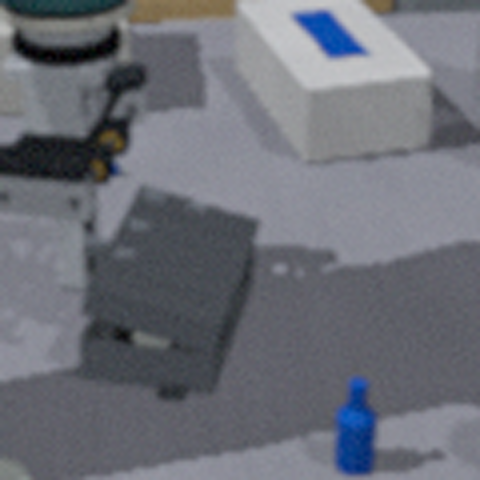

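The lid is at about 0.235 rad. Release the tab, rise, close the fingers and go over lid_top.

```bash
python3 -m crank '{"offset":[[0,0,0],[0,0,0],[0,0,0],[0,0,-0.03],[0,0,-0.07],[0,0,-0.1],[0,0.02,-0.1],[0,0.04,-0.1],[0,0.04,-0.1]],"rot":[[0,0,0],[0,0,0],[0,0,0],[0,0,0],[0,0,0],[0,0,0],[0,0,0],[0,0,0],[0,0,0]],"grip":[120,120,120,120,120,255,255,255,255]}' 20
python3 -m crank '{"offset":[[0,0,0.01],[0,0,0.025],[0,0,0.035],[0,0,0.045],[0,0,0.055],[0,0,0.065],[0,0,0.071]],"rot":[[0,0,0],[0,0,0],[0,0,0],[0,0,0],[0,0,0],[0,0,0],[0,0,0]],"grip":[255,255,255,255,255,255,255]}' 20
```

```text
t: 22.25
tool_pos: [0.4886, 0.1785, 0.1117]
orientation: [-2.498, -1.905, 0.01]
contact_force: [-0.5, -0.1, -0.4]
width: 0.139
t: 23.12
tool_pos: [0.4871, 0.1792, 0.0409]
orientation: [-2.496, -1.907, 0.009]
contact_force: [-0.3, 0.6, 1.1]
width: 0.002
```

```bash
for i in 1 2; do python3 -m crank '{"offset":[[0,0,0.002],[0,0,0.004],[0,0,0.004]],"rot":[[0,0,0],[0,0,0],[0,0,0]],"grip":[255,255,255]}' 20 | egrep "pos|force"; done
python3 - <<'E'
from h import *
from cell import bot
c=bot.camera("side");np.savez("side10.npz",**c)
Q=cloud(c).reshape(-1,3)-C;q=np.c_[Q@EX,Q@EY,Q[:,2]]
for y0,y1 in((-.06,-.02),(.02,.06)):
    a=q[(q[:,1]>y0)&(q[:,1]<y1)&(abs(q[:,0])<.045)&(q[:,2]>.045)&(q[:,2]<.085)]
    p=np.linalg.lstsq(np.c_[a[:,:2],np.ones(len(a))],a[:,2],rcond=None)[0];print(len(a),"slope x,y,z0",p.round(4))
E
```

```text
tool_pos: [0.4874, 0.1793, 0.0379]
contact_force: [-1.1, -0.5, 3.3]
tool_pos: [0.4877, 0.1795, 0.0367]
contact_force: [-23.2, -7.8, 70.0]
225 slope x,y,z0 [ 0.007  -0.0285  0.0604]
154 slope x,y,z0 [0.0018 0.0171 0.0609]
```

It reads 70 N at z = 60 mm with slope about 0, so the lid is home. Back off at once and check.

```bash
python3 -m crank '{"offset":[[0,0,-0.006],[0,0,-0.02],[0,0,-0.06],[0,0,-0.11],[0,-0.06,-0.15],[0,-0.12,-0.17],[0,-0.14,-0.17],[0,-0.14,-0.17]],"rot":[[0,0,0],[0,0,0],[0,0,0],[0,0,0],[0,0,0],[0,0,0],[0,0,0],[0,0,0]],"grip":[255,255,255,255,255,255,255,255]}' 20
python3 - <<'E'
from h import *
from cell import bot
c=bot.camera("side");t=bot.camera("top");np.savez("side11.npz",**c);np.savez("top11.npz",**t)
Q=cloud(c).reshape(-1,3)-C;q=np.c_[Q@EX,Q@EY,Q[:,2]]
a=q[(abs(q[:,1])<.06)&(abs(q[:,0])<.04)&(q[:,2]>.045)&(q[:,2]<.085)]
p=np.linalg.lstsq(np.c_[a[:,:2],np.ones(len(a))],a[:,2],rcond=None)[0];print(len(a),"slope x,y,z0",p.round(4))
b=q[(abs(q[:,1])<.009)&(q[:,0]>-.08)&(q[:,0]<-.055)&(q[:,2]>.02)];print("tab z",np.median(b[:,2]))
o=np.zeros((400,800,3),np.uint8);o[:,:400]=cv2.resize(c["image"][160:230,210:280],(400,400),interpolation=2);o[:300,400:]=cv2.resize(c["image"],(400,300))
cv2.imwrite("pics/g9.png",o)
E
sed -i 's/side1.npz/side11.npz/;s/top1.npz/top11.npz/' m.py; python3 m.py 2>/dev/null| grep "vial both"
```

```text
t: 24.92
tool_pos: [0.3518, 0.2172, 0.2053]
orientation: [-2.493, -1.909, 0.005]
contact_force: [0.3, -0.3, 0.1]
width: 0.005
577 slope x,y,z0 [-0.001   0.0002  0.0616]
tab z 0.04622226100384186
vial both cyl yaw -0.094 tilt 32.7 len 0.0802076725279745 bot [ 0.555  -0.2497  0.0611] mid [ 0.5214 -0.2466  0.0828] top [ 0.4878 -0.2434  0.1045] rms 0.0048
```

View pics/g9.png

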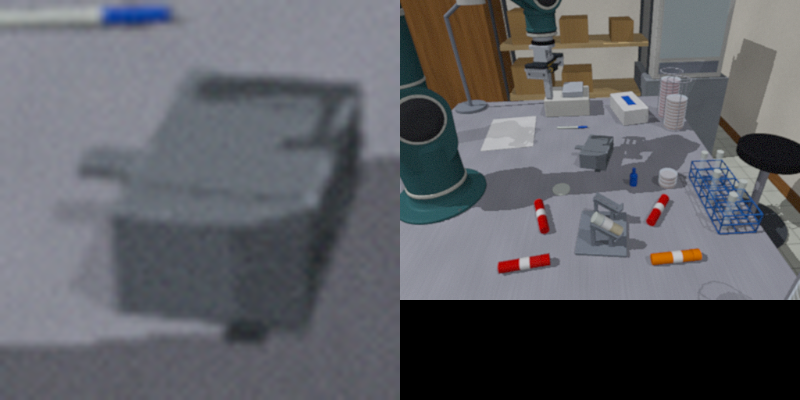

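The lid is flat and flush (slope −0.001), the vial and bench items are in place, and the arm is clear.

```bash
python3 -c "
from cell import bot
print(bot.sign_off())"
```

```text
the job is handed in; nothing more can be done
None
```

I laid the long tube in the case saddles, swung the lid over by its tab, pressed it home, and handed the job in at about 25 s. No verdict was reported.

**What the last checks showed**
- **Tube:** it lay level in the saddles before the lid closed, 0 mm off across and 31 mm high against a nominal 30. I did not measure its position along the hinge exactly; held just above the saddles, its visible ends put the middle roughly centred. It was not visible once the lid was shut.
- **Lid:** the shut lid's slope measured about −0.001 rad, with its outer face at 61 mm against a nominal 60.
- **Vial:** it moved less than 1 mm.
- **Other items:** the dropper, dishes, dish lid and pen look untouched in the final picture, but I did not measure them.
- **Arm:** it stands clear of everything.

**What disagreed or went wrong**
- **Fingertips short:** the camera put the fingertips about 26 mm behind the reported TCP, where the description puts them 8 mm ahead. Because of this the first two grasps closed above the tube and slid off without moving it. I worked from the measured offset after that.
- **Tube low in the grip:** when carried to the case, the tube sat about 12 mm lower in the grip than planned.
- **Hard last press:** the fingertips briefly read about 70 N on the last press. That is under the 120 N wrist limit, and above the 40 N limit that applies to the arm and gripper body. Only the fingers should have been touching the lid.

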